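Clip the caption plate onto the reading rail

ROBOT

A 6-joint arm with a two-finger parallel gripper is mounted at the origin on the work surface. World frame = base frame: x ahead of the robot, y to its left, z up, the work surface at z = 0. Lengths are in mm, angles in rad, forces in N, time in s.
With the tool pointing down it reaches from about 250 to 725 mm from the base axis. Payload 4 kg.
Tool frame: the origin (TCP) lies on the centre line of the jaws, within the pads' length; the fingertips stand 17 mm ahead of it and the grasp point (between the pads) lies 2 mm behind it; z points along the fingers, y is the direction in which the jaws open and shut (so a half turn about z gives the same grasp; the last joint's range is limited). The gripper opens to 85 mm and grips with 20 to 120 N. Pads are 22 mm wide; open, the fingers measure 114 mm over their backs; the gripper's body (76 mm by 85 mm) begins 54 mm behind the grasp point. The pads swing forward as they close: fully open they stand 13 mm farther back than shut.
Start: joints at [-1.23, 0.241, 0.005, 1.335, 0, 1.571], TCP at [167.119, -471.244, 248.306] pointing down, gripper open.
Joint ranges: [-2.72, 2.72], [-1.05, 1.87], [-1.09, 1.28], [-1.99, 2.15], [-1.42, 1.44], [-3.14, 3.14]. Speed limits (rad/s): [2.79, 2.79, 3.14, 3.14, 3.14, 3.14].

INTERFACE

Orientations are given as a unit quaternion [x, y, z, w].
In Python, from station import read_state, grab_frame, camera_params, finish_job gives the robot as it stands.
- The arm moves only by the shell command python3 -m jog 'ROWS' [OPENING]. ROWS is JSON, a list of rows, each a list of 4 numbers: the shift along the tool's x, y, z in units of 40 mm (1.0 is 40 mm), then the turn about the tool's z in units of 5 degrees (1.0 is 5 degrees). A call has 1 to 12 rows; each row shifts and turns the pose as measured when the row begins, along the tool's axes as they then stand; what a row does not reach is not made up. A row lasts 1/12 s, in which the tool goes at most 41.7 mm and 7.16 degrees, less where a joint would pass 70% of its speed; a pose out of reach is approached as far as the arm can. A call is refused whole if a number of a shift passes 1 or a number of a turn 1, either way. A call with a gripper value outside its range is refused whole. OPENING is the closure, from 0 (fully open) to 1 (shut), set as the call begins (- or left out, the last holds). The fingers move at their own pace and stop on an object; the grip force is fixed at half the most. Time passes only in rows, so rows that do not move let the fingers close. It gives the time, the measured TCP pose, the force and the opening at its end, in the units of the state.
- read_state(): the state, without advancing time (a new reading comes with each control period).
- grab_frame(name): name is "scene" or "top" or "wrist"; returns the picture (384x512x3 uint8, red, green, blue); there is no depth.
- camera_params(name): a dict with "K" (3x3 intrinsics, pixels), "dist" ([k1, k2, p1, p2, k3] as OpenCV has them; the pictures are not rectified), "rvec" (rotation vector, rad) and "tvec" (3), from world to camera coordinates, as OpenCV has them. Camera axes: x right, y down, z forward; pixel columns grow to the right and rows downward; lengths in mm; the calibration is good to about 2 mm. A picture is of the moment at which its call begins: read the wrist's pose just before it. camera_params takes no time and is no camera call; for the wrist camera it gives the pose at the moment of the call.
- finish_job(): hands the job in, once; it reports no verdict.
The state is a dict: "time_s": time; "joint_positions": joint angles; "qd": joint speeds; "tau": joint torques, N m; "tool_pos": TCP position; "orientation": TCP orientation; "force": force on the tool from outside, world axes, zero at the start; "moment": the same for the moment, N m; "opening": finger opening in mm.
Only numpy, scipy, OpenCV 4.12 (cv2) and the standard library are available. Lean on these libraries where they do the work, as an engineer would, in place of code of your own. Each camera call takes 0.05 s, during which the arm holds its last target. There are 200 camera calls.

TASK

Slide the tall caption plate straight up out of its slot in the wooden rack and lean it on the sloping rest, printed face outward with its lower edge on the ledge, and let go of it. Then take it again by its two long sides, lay it level over the round reading rail, lengthwise along the tube and face up, and press it down until the spring clip on its back has snapped fully onto the tube; leave it there. Leave the two shorter plates standing in the rack.

Things in the scene. Friction and masses are not known exactly. Their poses are not given: they have to be found in the camera images.
- clip_plate_mid (a point): Centre of the tall plate, 60 wide x 140 long x 6 mm thick, 90 g, white and grey face, metal back. x points out of its BACK, y across, z along its length to the edge that is up in the rack. It starts nearly upright in a slot, 100 mm of it above the block. A sprung steel clip covers the middle 40 mm of the back's length and 30 mm of its width, and stands out 21 mm.
- clip_bore (a point): Axis point of the clip, 15 mm behind the plate's centre; axes as the plate's. Snapped home, it lies on the tube's axis, the tube running along the plate's length. Two sprung arms have lips 6 mm past this point, mouth about 12 mm wide, that the 16 mm tube must force apart: 8 to 15 N of pressing over the last 12 mm.
- plain_plate_a_mid (a point): Centre of a shorter plate, 60 wide x 90 tall x 6 mm thick, same finish, no clip, standing in the rack; axes as the tall plate's. Bystander.
- plain_plate_b_mid (a point): Centre of the other shorter plate, the same. Bystander.
- rack: Fixed wooden block 152 (x) x 84 (y) x 50 mm high with three open slots at x = -48, 0 and 48 mm, each 8 mm wide (x), 64 mm long (y), 40 mm deep: plates stand with the lower edge 10 mm above the table. Origin: centre of its underside. Plate backs face its +x. Any plate may be in any slot.
- rest_mid (a point): Where the tall plate's centre lies when it leans on the fixed pale wooden rest, 82 mm up. Axes: z up; the 45 degree slope rises to +x and faces -x. Two bars (48 mm over all, 34 mm clear between them for the clip) carry the plate's lower 85 mm, 3 mm behind this point; a ledge 50 mm wide, 12 mm out of the slope, holds its lower edge, 70 mm down the slope from here.
- rail_mid (a point): Mid-point of the axis of the fixed 16 mm steel tube, 90 mm above the table. Tube along this point's x axis, free over 240 mm between two end posts 24 mm wide that rise 15 mm above the tube axis; z up. Below it a base plate 290 x 60 x 10 mm.

How it is judged:
By the outcome, as a careful person would: the job done as asked, in the order asked, and still so for the second after the job is handed in, with the robot touching nothing.
It also fails if it takes over 61 s, if anything falls off the work surface, if the arm or the gripper's body presses on something with over 40 N, if the wrist force passes 120 N, or if a joint passes its speed limit or range.

## Working session

There is one attempt and no reset: what is moved stays moved. The work goes in short steps, Python scripts to look and compute and a shell command to move; the robot and the scene stay as the last step left them, time stands still between calls to the robot, and variables do not carry over. Pictures are saved under pics/ and viewed, about 8 in all and at most 12, crops included, and the job is handed in when it is done.

```bash
mkdir -p pics; ls; cat > h.py <<'E'
import numpy as np, cv2
from station import *
def save(n,f,crop=None,s=1):
    im=grab_frame(n)[:,:,::-1]
    if crop: x0,y0,x1,y1=crop; im=im[y0:y1,x0:x1]
    if s!=1: im=cv2.resize(im,None,fx=s,fy=s,interpolation=cv2.INTER_CUBIC)
    cv2.imwrite('pics/'+f,im)
def ray(c,uv):
    K=np.array(c['K']);d=np.array(c['dist']);R=cv2.Rodrigues(np.array(c['rvec']))[0];t=np.array(c['tvec']).reshape(3)
    p=cv2.undistortPoints(np.array([[uv]],float),K,d)[0,0]
    return -R.T@t, R.T@np.array([p[0],p[1],1])
def onz(c,uv,z):
    o,v=ray(c,uv); return (o+v*(z-o[2])/v[2]).round(1)
def proj(c,P):
    return cv2.projectPoints(np.array(P,float).reshape(-1,3),np.array(c['rvec']),np.array(c['tvec']),np.array(c['K']),np.array(c['dist']))[0].reshape(-1,2)
E
python3 - <<'E'
from h import *
s=read_state();print(s)
for n in('scene','top'):
    save(n,n+'0.png',s=1.5);c=camera_params(n);o,v=ray(c,(256,192));print(n,o,v,c['K'])
E
```

```text
pics
{'time_s': 0.0, 'joint_positions': array([-1.22998988e+00,  2.41423956e-01,  3.68351799e-03,  1.33516575e+00,
       -1.03590852e-06,  1.57081754e+00]), 'qd': array([ 0.00086474,  0.00113709, -0.00060533,  0.00023179, -0.00040078,
       -0.00087535]), 'tau': array([ 8.79502786e-04, -3.72319472e+01,  2.52406365e+01,  1.70095830e-02,
        1.58795292e-04, -6.67941734e-06]), 'tool_pos': array([ 166.92188859, -470.6747327 ,  247.39188332]), 'orientation': array([ 9.85517718e-01,  1.69569203e-01, -1.79416400e-04, -1.03956209e-03]), 'force': array([-0.04842583, -0.29142712, -0.27527041]), 'moment': array([ 0.03074073, -0.01838163, -0.04089475]), 'opening': 85.37251689421511}
scene [1081.96544486 -263.64648669  788.11194627] [-0.60121738  0.27373452 -0.75088843] [[419.12543804   0.         261.40025583]
 [  0.         419.12543804 195.25599883]
 [  0.           0.           1.        ]]
top [ 364.99678009   -6.3056506  1070.03312042] [ 0.15395865 -0.00407332 -0.9882338 ] [[355.10066635   0.         261.85606388]
 [  0.         355.10066635 189.39237814]
 [  0.           0.           1.        ]]
```

View pics/scene0.png

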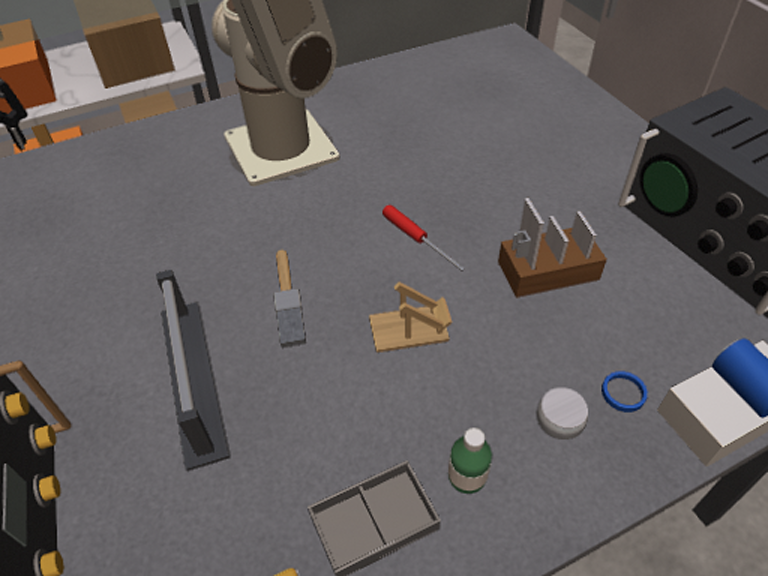

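View pics/top0.png

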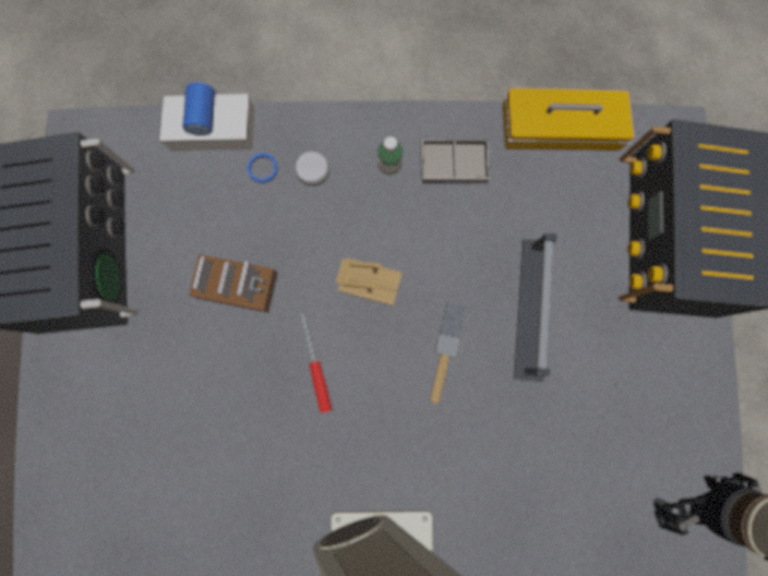

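```bash
python3 - <<'E'
from h import *
a=grab_frame('scene')[:,:,::-1];b=grab_frame('top')[:,:,::-1]
z=lambda im,x,y,w,h,W,H:cv2.resize(im[y:y+h,x:x+w],(W,H),interpolation=cv2.INTER_CUBIC)
# scene: rest+rack 240..410 x,125..240 y
A=z(a,240,125,172,115,688,460)
B=z(b,120,160,160,60,800,300);C=z(b,335,150,50,110,250,550)
cv2.imwrite('pics/c1.png',A)
D=np.zeros((600,800,3),np.uint8);D[:300]=B;D[300:]=np.pad(cv2.rotate(C,cv2.ROTATE_90_CLOCKWISE),((0,50),(0,250),(0,0)))
cv2.imwrite('pics/c2.png',D)
E
```

```text
(no output)
```

View pics/c1.png

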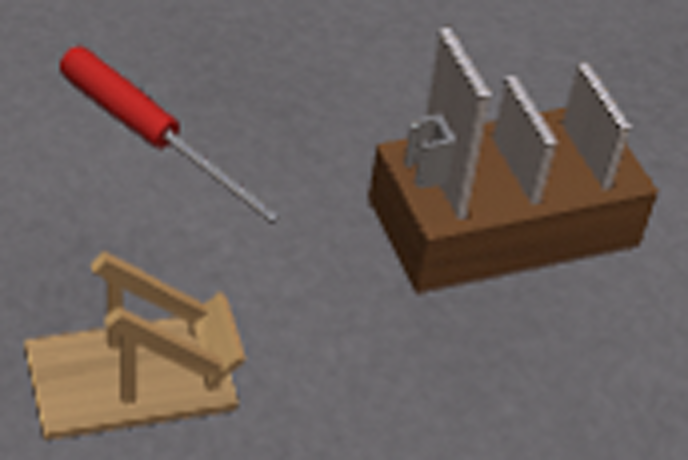

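View pics/c2.png

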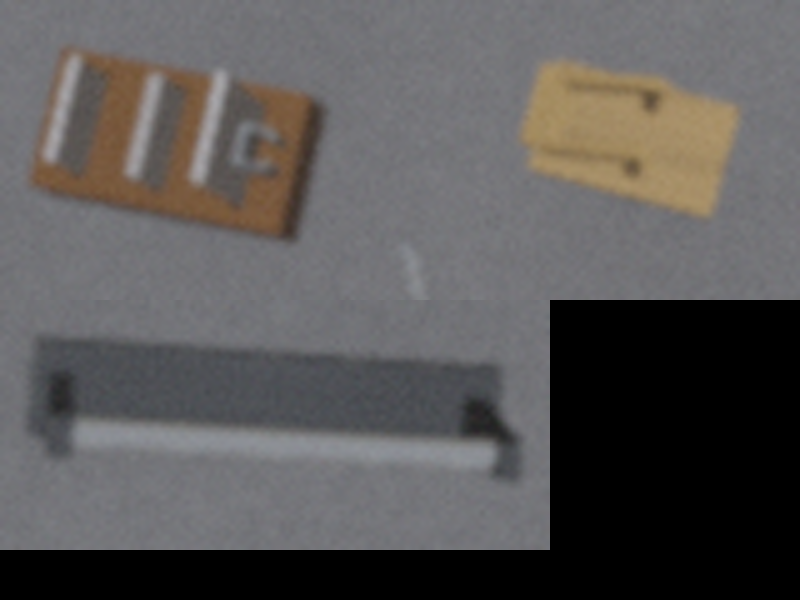

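```bash
python3 - <<'E'
from h import *
t=camera_params('top');s=camera_params('scene')
def rep(n,a,b,half=None):
    d=b-a; print(n,'mid',((a+b)/2).round(1),'len',np.linalg.norm(d).round(1),'ang',np.degrees(np.arctan2(d[1],d[0])).round(1))
B=lambda x,y:(120+x/5,160+y/5)
A=lambda x,y:(240+x/4,125+y/4)
rep('plate top', onz(t,B(200,185),150),onz(t,B(222,72),150))
rep('plate scene', onz(s,A(445,30),150),onz(s,A(488,95),150))
rep('rail top', onz(t,(361.4,244.8),90),onz(t,(365.6,160.4),90))
rep('rail scene', onz(s,(168/1.5,285/1.5),98),onz(s,(183/1.5,410/1.5),98))
rep('ledge', onz(s,A(222,293),38.9),onz(s,A(243,358),38.9))
rep('bars', onz(s,A(103,257),90.5),onz(s,A(120,312),90.5))
rep('rackA', onz(s,A(375,145),50),onz(s,A(427,240),50))
rep('rackB', onz(s,A(427,240),50),onz(s,A(655,192),50))
R=cv2.Rodrigues
from scipy.spatial.transform import Rotation as Ro
st=read_state();print(Ro.from_quat(st['orientation']).as_matrix().round(3))
w=camera_params('wrist');print(w['tvec'],w['rvec'],ray(w,(256,192)))
E
```

```text
plate top mid [527.8 237.1 150. ] len 61.2 ang -9.2
plate scene mid [533.8 240.6 150. ] len 57.5 ang -9.9
rail top mid [ 486.5 -313.5   90. ] len 241.2 ang -6.2
rail scene mid [ 489.2 -312.    98. ] len 222.7 ang -8.3
ledge mid [565.4  77.2  38.9] len 49.5 ang -15.4
bars mid [545.8   8.8  90.5] len 41.0 ang -13.7
rackA mid [527.5 215.7  50. ] len 83.4 ang -11.2
rackB mid [583.3 281.1  50. ] len 150.0 ang 78.5
[[ 0.942  0.334 -0.   ]
 [ 0.334 -0.942  0.001]
 [ 0.    -0.001 -1.   ]]
[-499.66180204  -37.6530593   378.92518119] [-2.36945426  1.67345317  0.2408055 ] (array([ 233.12106985, -448.03197085,  373.61194055]), array([-0.27365788, -0.10805103, -0.95592099]))
```

```bash
python3 -m jog '[[0.6,-0.57,0,0],[0.6,-0.57,0,0],[0.6,-0.57,0,0],[0.6,-0.57,0,0],[0.6,-0.57,0,0],[0.6,-0.57,0,0],[0.6,-0.57,0,0],[0.6,-0.57,0,0],[0.6,-0.57,0,0],[0.6,-0.57,0,0],[0.6,-0.57,0,0],[0.6,-0.57,0,0]]' 0
python3 -m jog '[[0.6,-0.57,0,0],[0.6,-0.57,0,0],[0.6,-0.57,0,0],[0.6,-0.57,0,0],[0.6,-0.57,0,0],[0.6,-0.57,0,0],[0.6,-0.57,0,0],[0.6,-0.57,0,0],[0.6,-0.57,0,0],[0.6,-0.57,0,0],[0.6,-0.57,0,0],[0.6,-0.57,0,0]]'
python3 -m jog '[[0,0,0,-1],[0,0,0,-1],[0,0,0,-1],[0,0,0,-1],[0,0,0,-1],[0,0,0,-1],[0,0,0,-1],[0,0,0,-1],[0,0,0,-1],[0,0,0,-1],[0,0,0,-1],[0,0,0,-1]]'
```

```text
time_s: 1.2
tool_pos: [351.5, -107.5, 245.1]
orientation: [0.987, 0.162, -0.0, -0.001]
force: [0.9, -0.4, 0.7]
opening: 85.2
time_s: 2.2
tool_pos: [549.8, 235.8, 244.4]
orientation: [0.981, 0.195, -0.004, -0.013]
force: [-0.2, -0.3, 0.5]
opening: 85.4
time_s: 3.2
tool_pos: [551.5, 241.7, 234.6]
orientation: [0.732, 0.681, -0.002, -0.016]
force: [0.2, -0.5, 0.1]
opening: 85.4
```

```bash
cat >> h.py <<'E'
from scipy.spatial.transform import Rotation as Ro
def need(p,yaw=None):
    "shift in units along tool axes to p; turn in units to bring tool y to world angle yaw (deg)"
    s=read_state();R=Ro.from_quat(s['orientation']).as_matrix()
    a=np.degrees(np.arctan2(R[1,1],R[0,1]))
    print('pos',s['tool_pos'].round(1),'tooly ang',a.round(1),'tilt z',R[:,2].round(3),'units',(R.T@(np.array(p)-s['tool_pos'])/40).round(2),'turn',None if yaw is None else round((a-yaw)/5,2),'q6',s['joint_positions'][5].round(2),'F',s['force'].round(1),'t',s['time_s'],'open',s['opening'].round(1))
E
python3 - <<'E'
from h import *
need((531,239,240),-10.5)
save('wrist','w1.png',s=1.5)
E
```

```text
Traceback (most recent call last):
  File "h.py", line 21, in need
    print('pos',s['tool_pos'].round(1),'tooly ang',a.round(1),'tilt z',R[:,2].round(3),'units',(R.T@(np.array(p)-s['tool_pos'])/40).round(2),'turn',None if yaw is None else round((a-yaw)/5,2),'q6',s['joint_positions'][5].round(2),'F',s['force'].round(1),'t',s['time_s'],'open',s['opening'].round(1))
                                                                                                                                                                                                                                                                                     ^^^^^^^^^^^^^^^^^^
AttributeError: 'float' object has no attribute 'round'
```

```bash
sed -i "s/s\['opening'\].round(1)/round(s['opening'],1)/" h.py
python3 - <<'E'
from h import *
need((531,239,240),-10.5)
c=camera_params('wrist');import pickle;pickle.dump(c,open('w1.pkl','wb'))
save('wrist','w1.png',s=1.5)
E
```

```text
pos [551.5 241.7 234.6] tooly ang -4.1 tilt z [-0.024  0.021 -0.999] units [-0.1  -0.51 -0.12] turn 1.27 q6 2.04 F [ 0.2 -0.5  0.1] t 3.2 open 85.4
```

View pics/w1.png

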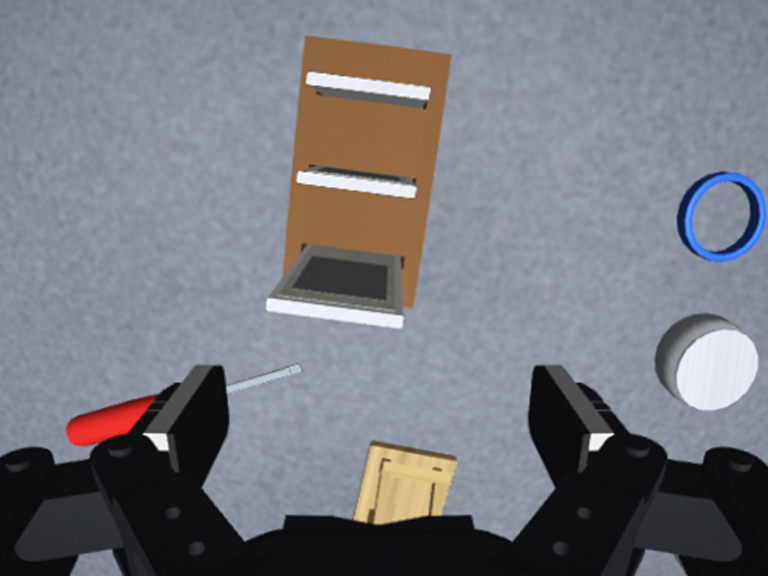

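```bash
python3 - <<'E'
from h import *
import pickle;c=pickle.load(open('w1.pkl','rb'))
f=lambda x,y,z:onz(c,(x/1.5,y/1.5),z)
a=f(268,305,150);b=f(403,321,150);print('plate',a,b,(a+b)/2,np.linalg.norm(b-a),np.degrees(np.arctan2(*(b-a)[1::-1])))
a=f(305,37,50);b=f(450,55,50);d=f(413,306,50);print('rack',a,b,d,np.linalg.norm(b-a),np.linalg.norm(d-b),np.degrees(np.arctan2(*(b-a)[1::-1])))
m=(a+b)/2;u=(d-b)/np.linalg.norm(d-b);print('slot3',m+u*(76+48))
# rest ledge? predicted pixel
print(proj(c,[[549.7,22.5,82]])*1.5)
need((531,239,200),-10.5)
E
```

```text
plate [500.9 244.5 150. ] [558.7 233.5 150. ] [529.8 239.  150. ] 58.837403069816126 -10.775187392283497
rack [513.6 371.2  50. ] [595. 355.  50.] [565.5 207.5  50. ] 82.99638546346459 150.42107565098715 -11.255777689094796
slot3 [529.98159924 241.50799621  50.        ]
[[405.34159153 575.64415829]]
pos [551.5 241.6 234.5] tooly ang -4.0 tilt z [-0.024  0.021 -0.999] units [-0.12 -0.48  0.87] turn 1.3 q6 2.04 F [ 0.7 -0.  -1. ] t 3.25 open 85.4
```

```bash
python3 -m jog '[[-0.05,-0.24,0.2,0.7],[-0.05,-0.24,0.2,0.7],[0,0,0.3,0],[0,0,0,0]]'
python3 - <<'E'
from h import *
need((530,239.5,118),-11)
E
```

```text
time_s: 3.58
tool_pos: [530.8, 240.0, 205.4]
orientation: [0.776, 0.631, -0.003, -0.016]
force: [0.0, -1.0, -1.0]
opening: 85.2
pos [530.8 240.  205.4] tooly ang -11.8 tilt z [-0.024  0.021 -0.999] units [-0.05  0.04  2.18] turn -0.15 q6 2.19 F [ 0. -1. -1.] t 3.5833 open 85.2
```

```bash
python3 -m jog '[[-0.02,0.02,0.5,-0.15],[-0.02,0.02,0.5,0],[0,0,0.5,0],[0,0,0.5,0],[0,0,0.18,0],[0,0,0,0]]'
python3 -m jog '[[0,0,0,0],[0,0,0,0],[0,0,0,0],[0,0,0,0],[0,0,0,0],[0,0,0,0],[0,0,0,0],[0,0,0,0]]' 0.5
python3 - <<'E'
from h import *
need((530,239.5,225),-11)
E
```

```text
time_s: 4.08
tool_pos: [532.2, 240.8, 118.4]
orientation: [0.774, 0.633, -0.0, -0.015]
force: [0.2, -0.4, 0.3]
opening: 85.5
time_s: 4.75
tool_pos: [534.0, 241.5, 123.3]
orientation: [0.774, 0.633, 0.002, -0.015]
force: [-1.2, 0.2, -1.3]
opening: 59.0
pos [534.  241.5 123.3] tooly ang -11.5 tilt z [-0.016  0.025 -1.   ] units [-0.02 -0.14 -2.54] turn -0.09 q6 2.18 F [-1.2  0.2 -1.3] t 4.75 open 59.0
```

```bash
python3 -m jog '[[0,0,-0.3,0],[0,0,-0.3,0],[0.02,0,-0.4,0],[0.02,0,-0.4,0],[0.02,0,-0.4,0],[0,0,-0.4,0],[0,0,-0.4,0],[0,0,0,0]]' 0.6
python3 - <<'E'
from h import *
need((530,239.5,225),-11)
save('scene','s2.png',(200,60,456,250),3)
E
```

```text
time_s: 5.42
tool_pos: [537.1, 241.5, 231.5]
orientation: [0.774, 0.633, 0.003, -0.014]
force: [0.2, -0.3, 0.6]
opening: 59.2
pos [537.1 241.5 231.5] tooly ang -11.5 tilt z [-0.014  0.025 -1.   ] units [-0.09 -0.16  0.16] turn -0.09 q6 2.18 F [ 0.2 -0.3  0.6] t 5.4167 open 59.2
```

View pics/s2.png

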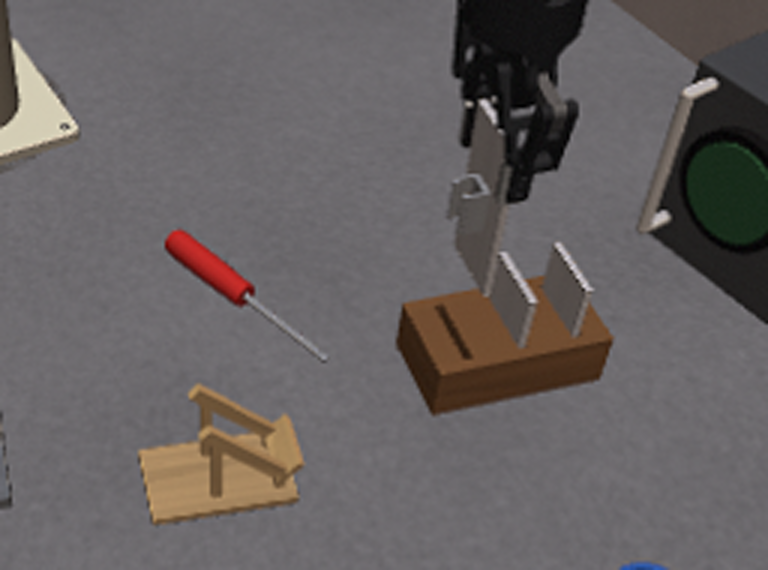

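```bash
python3 -m jog '[[-0.2,0,-0.2,0.4],[-0.5,0,0,0.4],[-0.8,0,0,0],[-0.8,0,0,0],[-0.8,0,0,0],[-0.8,0,0,0],[-0.8,0,0,0],[-0.8,0,0,0],[-0.5,0,0,0],[-0.2,0,0,0],[0,0,0,0]]'
python3 - <<'E'
from h import *
import pickle
need((539,-16,240),-15.5)
c=camera_params('wrist');pickle.dump(c,open('w2.pkl','wb'))
save('wrist','w2.png',s=1.5)
E
```

```text
time_s: 6.38
tool_pos: [459.6, -10.5, 223.9]
orientation: [0.801, 0.598, -0.006, -0.017]
force: [0.3, 0.9, -1.0]
opening: 58.8
pos [459.6 -10.5 223.9] tooly ang -16.5 tilt z [-0.031  0.02  -0.999] units [ 0.44  1.93 -0.47] turn -0.19 q6 1.82 F [ 0.3  0.9 -1. ] t 6.3833 open 58.8
```

View pics/w2.png

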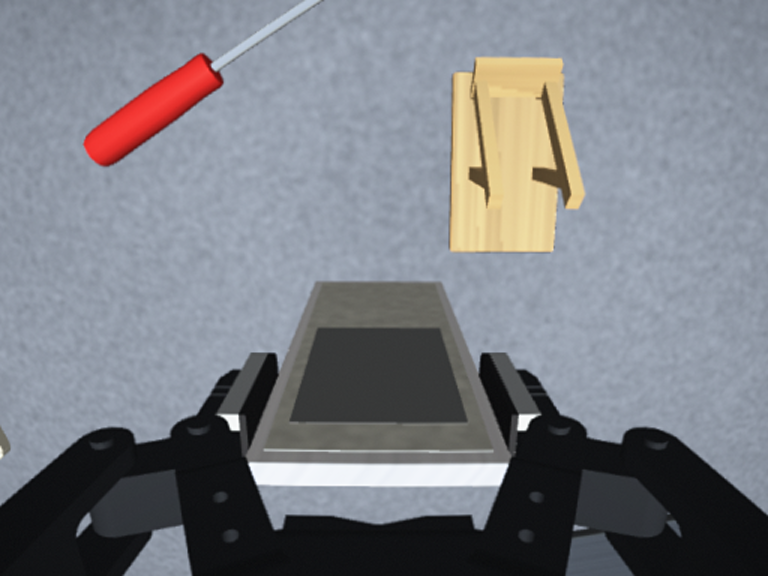

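```bash
python3 - <<'E'
from h import *
im=cv2.imread('pics/w2.png');im=cv2.resize(im,None,fx=1/1.5,fy=1/1.5,interpolation=cv2.INTER_AREA)
cv2.imwrite('pics/w2c.png',cv2.resize(im[30:145,295:395],None,fx=5,fy=5,interpolation=cv2.INTER_CUBIC))
E
```

```text
(no output)
```

View pics/w2c.png

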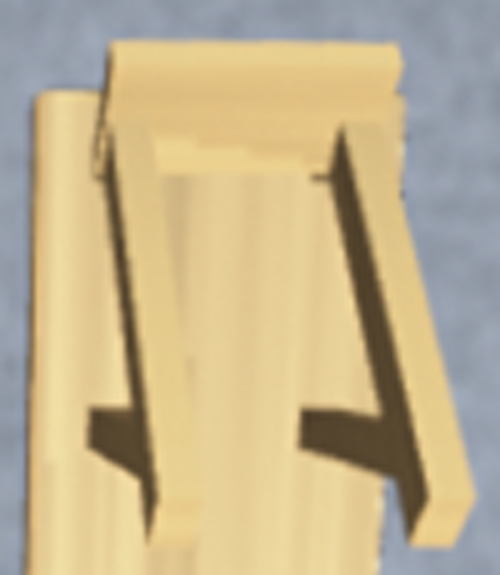

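```bash
python3 - <<'E'
from h import *
import pickle;c=pickle.load(open('w2.pkl','rb'))
g=lambda X,Y,z:onz(c,(295+X/5,30+Y/5),z)[:2]
def rep(n,a,b): print(n,(a+b)/2,np.linalg.norm(b-a),np.degrees(np.arctan2(*(b-a)[::-1])))
t=(g(157,497,90.5),g(475,497,90.5));ti=(g(202,497,90.5),g(428,497,90.5));b=(g(107,122,30.4),g(392,122,30.4));l=(g(110,72,38.9),g(398,75,38.9))
rep('top',*t);rep('topin',*ti);rep('base',*b);rep('ledge',*l)
m1=(t[0]+t[1]+ti[0]+ti[1])/4;m0=(b[0]+b[1])/2;d=m1-m0;print(d,np.linalg.norm(d),np.degrees(np.arctan2(d[1],d[0])))
u=d/np.linalg.norm(d);print('mid',m1-12.7*u,m0+47.4*u)
# plate in wrist: bottom edge corners front, sides
f=lambda x,y,z:onz(c,(x/1.5,y/1.5),z)
for z in(105,110,115,120): a=f(315,283,z);e=f(440,283,z);print(z,a,e,np.linalg.norm(a-e))
for z in(250,255,260): a=f(248,463,z);e=f(510,463,z);print(z,a,e,np.linalg.norm(a-e))
E
```

```text
top [542.35   8.25] 48.06349966450629 -15.568778596190574
topin [542.15   8.3 ] 34.16211351775529 -15.622865768068634
base [559.5  65.4] 50.606323715519935 -15.35441804820132
ledge [560.1   72.75] 49.47736856381918 -15.83404944015395
[-17.25  -57.125] 59.67267486044178 -106.80270760781433
mid [545.92127836  20.43278414] [545.79774848  20.02370329]
105 [424.5  -1.8 105. ] [483.8 -18.7 105. ] 61.661170926280676
110 [425.7  -0.7 110. ] [483.7 -17.2 110. ] 60.30132668523969
115 [426.8   0.5 115. ] [483.7 -15.7 115. ] 59.16122040661431
120 [428.    1.6 120. ] [483.7 -14.2 120. ] 57.89758198750617
250 [430.1  -5.4 250. ] [487.9 -20.9 250. ] 59.842209183819364
255 [432.7  -2.4 255. ] [487.7 -17.2 255. ] 56.95647461000373
260 [435.3   0.6 260. ] [487.4 -13.4 260. ] 53.9482159111865
```

```bash
python3 - <<'E'
from h import *
need((561.2,64.8,190),-15.8)
E
```

```text
pos [459.8  -9.8 223.9] tooly ang -16.4 tilt z [-0.031  0.02  -0.999] units [2.5  1.93 0.81] turn -0.12 q6 1.82 F [-1.  -1.1 -0.6] t 6.4333 open 59.0
```

```bash
python3 -m jog '[[0,0,-0.2,-0.12],[0.5,0.4,0,0],[0.6,0.5,0,0],[0.6,0.5,0,0],[0.5,0.4,0.2,0],[0.2,0.13,0.3,0],[0.1,0,0.3,0],[0,0,0,0]]'
python3 - <<'E'
from h import *
need((561.2,64.8,150),-15.8)
E
```

```text
time_s: 7.1
tool_pos: [567.0, 79.6, 199.5]
orientation: [0.794, 0.608, -0.004, -0.018]
force: [-0.2, -0.8, -1.4]
opening: 59.0
pos [567.   79.6 199.5] tooly ang -15.1 tilt z [-0.027  0.023 -0.999] units [-0.41 -0.    1.23] turn 0.13 q6 1.96 F [-0.2 -0.8 -1.4] t 7.1 open 59.0
```

```bash
python3 -m jog '[[-0.2,0,0.1,0.13],[-0.2,0,0.2,0],[0,0,0.3,0],[0,0,0.25,0],[0,0,0.15,0],[0,0,0,0]]'
python3 - <<'E'
from h import *
need((561.2,64.8,146),-15.8)
save('scene','s3.png',(220,60,380,220),3.7)
E
```

```text
time_s: 7.6
tool_pos: [558.2, 62.6, 157.2]
orientation: [0.797, 0.603, -0.005, -0.017]
force: [-0.9, 0.6, -1.6]
opening: 58.8
pos [558.2  62.6 157.2] tooly ang -15.8 tilt z [-0.029  0.022 -0.999] units [0.07 0.07 0.28] turn 0.01 q6 1.95 F [-0.9  0.6 -1.6] t 7.6 open 58.8
```

View pics/s3.png

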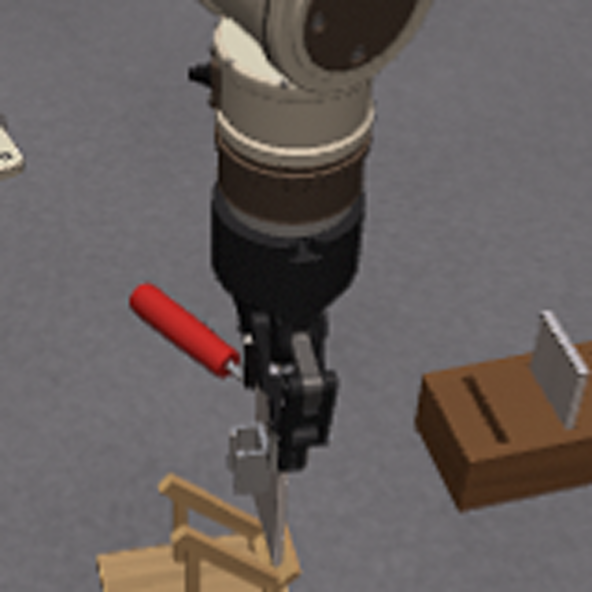

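```bash
python3 -m jog '[[0.04,0.04,0.1,0],[0.03,0.03,0.1,0],[0,0,0.08,0],[0,0,0,0]]'
python3 - <<'E'
from h import *
need((561.2,64.8,143),-15.8)
E
python3 -m jog '[[0,0,0.05,0],[0,0,0.05,0],[0,0,0,0]]'
```

```text
time_s: 7.98
tool_pos: [563.0, 64.3, 147.6]
orientation: [0.798, 0.603, -0.003, -0.016]
force: [0.1, -0.4, -1.2]
opening: 59.0
pos [563.   64.3 147.6] tooly ang -15.8 tilt z [-0.025  0.022 -0.999] units [-0.   -0.04  0.12] turn -0.01 q6 1.95 F [ 0.1 -0.4 -1.2] t 7.9833 open 59.0
time_s: 8.23
tool_pos: [563.4, 64.7, 143.6]
orientation: [0.798, 0.603, -0.003, -0.016]
force: [0.3, -0.7, -0.5]
opening: 59.1
```

```bash
python3 -m jog '[[0,-0.03,0.06,0],[0,-0.03,0.06,0]]';python3 -m jog '[[0,0,0.05,0],[0,0,0.05,0]]'
python3 - <<'E'
from h import *
need((561.2,64.8,143),-15.8)
E
```

```text
time_s: 8.4
tool_pos: [563.0, 65.2, 141.9]
orientation: [0.798, 0.603, -0.001, -0.014]
force: [-3.1, -2.0, 16.5]
opening: 59.2
time_s: 8.57
tool_pos: [562.7, 65.1, 141.9]
orientation: [0.798, 0.603, 0.0, -0.013]
force: [-4.3, -0.9, 8.6]
opening: 58.7
pos [562.7  65.1 141.9] tooly ang -15.8 tilt z [-0.015  0.021 -1.   ] units [-0.02 -0.03 -0.03] turn -0.0 q6 1.95 F [-4.3 -0.9  8.6] t 8.5667 open 58.7
```

```bash
python3 -m jog '[[-0.12,0,0.02,0],[-0.12,0,0.02,0],[-0.12,0,0.02,0],[-0.12,0,0.03,0],[0,0,0,0]]'
python3 - <<'E'
from h import *
need((561.2,64.8,143),-15.8)
E
```

```text
time_s: 8.98
tool_pos: [561.1, 58.0, 143.4]
orientation: [0.795, 0.606, 0.014, -0.02]
force: [0.6, -0.7, -0.3]
opening: 58.7
pos [561.1  58.  143.4] tooly ang -15.3 tilt z [-0.002  0.049 -0.999] units [ 0.17 -0.04  0.02] turn 0.1 q6 1.92 F [ 0.6 -0.7 -0.3] t 8.9833 open 58.7
```

```bash
python3 -m jog '[[-0.4,0,0,0],[-0.4,0,0.08,0]]'
python3 - <<'E'
from h import *
need((561.2,64.8,143),-15.8)
E
```

```text
time_s: 9.15
tool_pos: [555.0, 32.4, 140.7]
orientation: [0.793, 0.609, 0.019, -0.022]
force: [-1.1, 1.5, 4.6]
opening: 58.9
pos [555.   32.4 140.7] tooly ang -15.0 tilt z [ 0.004  0.059 -0.998] units [ 0.82 -0.06 -0.01] turn 0.17 q6 1.86 F [-1.1  1.5  4.6] t 9.15 open 58.9
```

```bash
python3 -m jog '[[-0.3,0,0.12,0],[-0.3,0,0.18,0]]'
python3 - <<'E'
from h import *
need((561.2,64.8,143),-15.8)
E
```

```text
time_s: 9.32
tool_pos: [551.1, 12.1, 130.9]
orientation: [0.792, 0.61, 0.025, -0.023]
force: [-1.1, 2.6, 11.1]
opening: 59.0
pos [551.1  12.1 130.9] tooly ang -14.8 tilt z [ 0.011  0.066 -0.998] units [ 1.36 -0.1  -0.21] turn 0.2 q6 1.82 F [-1.1  2.6 11.1] t 9.3167 open 59.0
```

```bash
python3 -m jog '[[-0.2,0,0.2,0],[-0.2,0,0.25,0],[-0.05,0,0.1,0]]'
python3 - <<'E'
from h import *
need((561.2,64.8,143),-15.8)
E
```

```text
time_s: 9.57
tool_pos: [545.6, -5.0, 112.6]
orientation: [0.792, 0.609, 0.027, -0.023]
force: [-6.1, -1.0, 16.1]
opening: 59.0
pos [545.6  -5.  112.6] tooly ang -14.9 tilt z [ 0.014  0.069 -0.998] units [ 1.84 -0.07 -0.63] turn 0.18 q6 1.79 F [-6.1 -1.  16.1] t 9.5667 open 59.0
```

```bash
python3 -m jog '[[0,0,0,0],[0,0,0,0],[0,0,0,0],[0,0,0,0],[0,0,0,0],[0,0,0,0],[0,0,0,0],[0,0,0,0]]' 0
python3 - <<'E'
from h import *
import pickle
need((561.2,64.8,143),-15.8)
c=camera_params('wrist');pickle.dump(c,open('w3.pkl','wb'))
a=grab_frame('wrist')[:,:,::-1];b=grab_frame('scene')[:,:,::-1]
b=b[90:230,220:360]
cv2.imwrite('pics/m1.png',np.hstack([a[:,100:400],cv2.resize(b,(384,384),interpolation=cv2.INTER_CUBIC)]))
cv2.imwrite('pics/w3.png',a)
E
```

```text
time_s: 10.23
tool_pos: [545.0, -7.2, 111.8]
orientation: [0.793, 0.608, 0.025, -0.022]
force: [-0.3, 0.4, 0.2]
opening: 85.8
pos [545.   -7.2 111.8] tooly ang -15.0 tilt z [ 0.013  0.064 -0.998] units [ 1.89 -0.08 -0.66] turn 0.16 q6 1.79 F [-0.3  0.4  0.2] t 10.2333 open 85.8
```

View pics/m1.png

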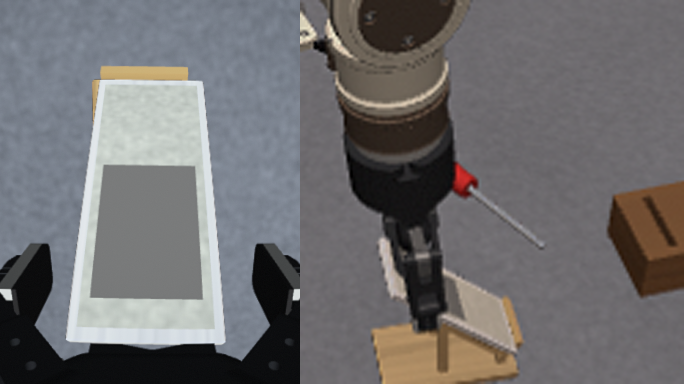

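```bash
python3 -m jog '[[0,0,0,0],[0,0,0,0],[0,0,0,0],[0,0,0,0],[0,0,0,0],[0,0,0,0],[0,0,0,0],[0,0,0,0],[0,0,0,0],[0,0,0,0]]' 0
python3 - <<'E'
from h import *
need((543.1,10.1,91),-15.8)
E
```

```text
time_s: 11.17
tool_pos: [545.0, -7.2, 111.9]
orientation: [0.793, 0.608, 0.025, -0.022]
force: [0.2, 0.0, -0.0]
opening: 85.3
pos [545.   -7.2 111.9] tooly ang -15.0 tilt z [ 0.013  0.064 -0.998] units [ 0.37 -0.16  0.55] turn 0.16 q6 1.79 F [ 0.2  0.  -0. ] t 11.1667 open 85.3
```

```bash
python3 -m jog '[[0.15,-0.08,0.2,0.16],[0.15,-0.05,0.2,0],[0.07,-0.03,0.15,0],[0,0,0,0],[0,0,0,0]]' 0
python3 - <<'E'
from h import *
need((543.1,10.1,91),-15.8)
E
```

```text
time_s: 11.58
tool_pos: [543.4, 11.0, 89.9]
orientation: [0.797, 0.603, 0.025, -0.021]
force: [-0.6, 0.4, 0.2]
opening: 85.7
pos [543.4  11.   89.9] tooly ang -15.8 tilt z [ 0.014  0.064 -0.998] units [-0.02 -0.   -0.03] turn 0.0 q6 1.83 F [-0.6  0.4  0.2] t 11.5833 open 85.7
```

```bash
python3 -m jog '[[0,0,0,0],[0,0,0,0],[0,0,0,0],[0,0,0,0],[0,0,0,0],[0,0,0,0],[0,0,0,0],[0,0,0,0]]' 0.6
python3 -m jog '[[0,0,-0.2,0],[0,0,-0.4,0],[0,0,-0.5,0],[0,0,-0.5,0],[0,0,-0.5,0],[0,0,-0.5,0],[0,0,-0.5,0],[0,0,0,0]]'
python3 - <<'E'
from h import *
need((487,-313,230),-96.5)
E
```

```text
time_s: 12.25
tool_pos: [544.3, 10.2, 90.9]
orientation: [0.797, 0.603, 0.025, -0.021]
force: [-0.5, 0.2, -0.3]
opening: 58.6
time_s: 12.92
tool_pos: [539.7, 1.5, 221.0]
orientation: [0.797, 0.603, 0.022, -0.022]
force: [1.0, 0.5, 0.1]
opening: 58.8
pos [539.7   1.5 221. ] tooly ang -15.8 tilt z [ 0.009  0.063 -0.998] units [-7.89  0.87 -0.73] turn 16.14 q6 1.82 F [1.  0.5 0.1] t 12.9167 open 58.8
```

```bash
python3 -m jog '[[-0.3,0.05,-0.1,0],[-0.5,0.07,-0.1,0],[-0.6,0.07,-0.1,0],[-0.6,0.07,-0.1,0],[-0.6,0.07,0,0],[-0.6,0.07,0,0],[-0.6,0.07,0,0],[-0.6,0.07,0,0],[-0.5,0.07,0,0],[-0.3,0.07,0,0],[-0.2,0,0,0],[0,0,0,0]]'
python3 -m jog '[[0,0,0,1],[0,0,0,1],[0,0,0,1],[0,0,0,1],[0,0,0,1],[0,0,0,1],[0,0,0,1],[0,0,0,1],[0,0,0,1],[0,0,0,1],[0,0,0,1],[0,0,0,1]]'
python3 -m jog '[[0,0,0,1],[0,0,0,1],[0,0,0,1],[0,0,0,1],[0,0,0,0]]'
python3 - <<'E'
from h import *
need((487,-313,230),-96.5)
import pickle
c=camera_params('wrist');pickle.dump(c,open('w4.pkl','wb'))
print(proj(c,[[606,-326,90],[368,-300,90],[487,-313,90]]))
cv2.imwrite('pics/w4.png',grab_frame('wrist')[:,:,::-1])
E
```

```text
time_s: 13.92
tool_pos: [499.1, -228.6, 216.4]
orientation: [0.797, 0.603, 0.018, -0.026]
force: [0.2, 1.1, -0.9]
opening: 58.7
time_s: 14.92
tool_pos: [499.0, -216.1, 213.7]
orientation: [0.994, 0.106, -0.001, -0.037]
force: [0.0, 0.6, -0.7]
opening: 59.1
time_s: 15.33
tool_pos: [499.4, -209.5, 213.1]
orientation: [0.996, -0.074, -0.009, -0.038]
force: [0.2, -0.3, -1.1]
opening: 58.7
pos [ 499.4 -209.5  213.1] tooly ang -98.6 tilt z [-0.012  0.077 -0.997] units [ 0.06  2.57 -0.62] turn -0.41 q6 2.86 F [ 0.2 -0.3 -1.1] t 15.3333 open 58.7
[[415.368532     4.79059351]
 [389.21306289 314.29849282]
 [404.30046561 179.43045223]]
```

```bash
python3 - <<'E'
from h import *
g=cv2.GaussianBlur(cv2.imread('pics/w4.png',0),(1,5),0)
for r in(60,110,160,210,250): print(r,g[r,375:435:1].tolist())
E
```

```text
60 [77, 78, 79, 81, 80, 79, 78, 78, 79, 79, 79, 78, 78, 78, 77, 77, 78, 80, 80, 80, 79, 80, 79, 78, 78, 74, 64, 76, 99, 121, 137, 149, 162, 171, 175, 177, 176, 176, 176, 177, 178, 179, 178, 176, 175, 173, 172, 173, 174, 171, 149, 131, 133, 137, 139, 140, 140, 140, 139, 138]
110 [83, 84, 83, 82, 82, 83, 84, 84, 82, 82, 81, 80, 79, 80, 83, 84, 82, 81, 82, 82, 80, 80, 77, 69, 77, 102, 123, 141, 154, 168, 176, 181, 182, 181, 180, 180, 181, 182, 183, 182, 180, 178, 177, 176, 178, 178, 166, 144, 138, 139, 139, 140, 139, 141, 142, 142, 141, 137, 135, 134]
160 [85, 84, 86, 87, 88, 86, 85, 83, 81, 81, 82, 85, 86, 83, 84, 84, 82, 81, 82, 74, 72, 96, 120, 140, 154, 168, 177, 182, 184, 183, 183, 183, 183, 185, 186, 184, 181, 180, 178, 179, 181, 179, 158, 139, 141, 142, 144, 141, 136, 134, 135, 137, 140, 142, 142, 142, 142, 144, 147, 147]
210 [84, 84, 84, 83, 82, 81, 81, 82, 82, 83, 84, 83, 81, 80, 80, 67, 80, 106, 130, 148, 162, 173, 181, 184, 184, 183, 183, 184, 185, 186, 184, 182, 180, 179, 179, 181, 176, 152, 139, 139, 139, 140, 140, 143, 147, 150, 150, 150, 147, 146, 145, 145, 145, 145, 144, 142, 139, 138, 139, 139]
250 [84, 82, 81, 82, 79, 81, 83, 82, 81, 80, 78, 71, 80, 107, 131, 148, 163, 175, 181, 183, 183, 182, 183, 184, 185, 184, 182, 180, 179, 178, 180, 177, 153, 143, 140, 139, 139, 141, 141, 139, 137, 136, 135, 136, 138, 139, 140, 139, 139, 141, 143, 144, 144, 143, 143, 144, 145, 146, 144, 142]
```

```bash
python3 - <<'E'
from h import *
import pickle;c=pickle.load(open('w4.pkl','rb'))
P=[onz(c,p,90) for p in((413.2,60),(406,160),(397,250))];print(P)
d=P[0]-P[2];print(np.degrees(np.arctan2(d[1],d[0])))
for x in (487,):print('y at',x,P[2][1]+d[1]/d[0]*(x-P[2][0]))
# plate low edge in picture: print column profile at plate centre
g=cv2.imread('pics/w4.png',0);print(g[150:300:3,256].tolist())
for r in (260,280):print(r,g[r,150:360:5].tolist())
need((487,-313,190),-96.5)
E
```

```text
[array([ 570.6, -322.2,   90. ]), array([ 501.6, -314.6,   90. ]), array([ 429.4, -306.6,   90. ])]
-6.304560046826098
y at 487 -312.96373937677055
[213, 216, 213, 209, 210, 209, 212, 215, 220, 219, 216, 216, 221, 216, 213, 211, 209, 209, 215, 223, 220, 137, 136, 136, 136, 137, 135, 136, 136, 137, 135, 135, 135, 136, 136, 136, 135, 136, 135, 135, 134, 135, 135, 135, 134, 134, 134, 134, 134, 134]
260 [16, 88, 87, 88, 15, 10, 238, 237, 213, 220, 134, 135, 135, 135, 135, 136, 136, 135, 134, 135, 135, 135, 135, 136, 135, 135, 136, 135, 134, 135, 136, 134, 212, 210, 232, 178, 11, 13, 88, 88, 88, 16]
280 [27, 231, 63, 11, 11, 10, 237, 227, 215, 182, 134, 134, 135, 135, 135, 134, 134, 135, 134, 135, 134, 135, 136, 135, 135, 135, 135, 134, 135, 135, 135, 134, 210, 206, 232, 233, 9, 10, 32, 203, 234, 13]
pos [ 499.5 -209.5  213.1] tooly ang -98.4 tilt z [-0.012  0.077 -0.997] units [0.08 2.64 0.38] turn -0.38 q6 2.85 F [ 0.2  1.5 -1.1] t 15.3833 open 58.8
```

```bash
python3 -m jog '[[0,0.3,0,-0.4],[0,0.5,0,0],[0,0.6,0,0],[0,0.6,0,0],[0,0.4,0.1,0],[0,0.2,0.2,0],[0,0,0.2,0],[0,0,0,0]]'
python3 - <<'E'
from h import *
need((494,-314,165),-96.3)
E
```

```text
time_s: 16.05
tool_pos: [489.8, -308.7, 183.5]
orientation: [0.998, -0.04, -0.008, -0.04]
force: [-0.4, 1.2, -1.0]
opening: 58.5
pos [ 489.8 -308.7  183.5] tooly ang -94.7 tilt z [-0.012  0.08  -0.997] units [0.12 0.16 0.45] turn 0.33 q6 2.63 F [-0.4  1.2 -1. ] t 16.05 open 58.5
```

```bash
python3 -m jog '[[0.06,0.08,0.2,0.33],[0.06,0.08,0.2,0],[0,0,0,0],[0,0,0,0]]'
python3 - <<'E'
from h import *
need((494,-314,158),-96.3)
E
```

```text
time_s: 16.38
tool_pos: [493.9, -309.8, 165.0]
orientation: [0.998, -0.051, -0.01, -0.041]
force: [-0.3, -0.0, -0.4]
opening: 58.6
pos [ 493.9 -309.8  165. ] tooly ang -95.9 tilt z [-0.015  0.083 -0.996] units [0.02 0.12 0.17] turn 0.07 q6 2.65 F [-0.3 -0.  -0.4] t 16.3833 open 58.6
```

```bash
python3 -m jog '[[0,0.12,0.17,0.07],[-0.1,0.03,0.15,0],[-0.1,0.03,0.15,0],[-0.1,0.03,0.15,0]]'
python3 - <<'E'
from h import *
need((480,-313,141),-96.3)
E
```

```text
time_s: 16.72
tool_pos: [485.3, -312.3, 151.0]
orientation: [0.998, -0.05, -0.002, -0.041]
force: [-2.2, 3.6, 13.2]
opening: 59.0
pos [ 485.3 -312.3  151. ] tooly ang -95.8 tilt z [ 0.001  0.083 -0.997] units [-0.13  0.05  0.25] turn 0.1 q6 2.63 F [-2.2  3.6 13.2] t 16.7167 open 59.0
```

```bash
python3 -m jog '[[-0.12,0.05,0.25,0.1],[-0.1,0.02,0.2,0],[-0.08,0,0.2,0],[0,0,0,0]]'
python3 - <<'E'
from h import *
need((472,-312,121),-96.3)
E
```

```text
time_s: 17.05
tool_pos: [475.1, -311.4, 135.5]
orientation: [0.998, -0.053, 0.006, -0.039]
force: [0.5, 0.1, 1.3]
opening: 58.5
pos [ 475.1 -311.4  135.5] tooly ang -96.0 tilt z [ 0.015  0.078 -0.997] units [-0.08  0.05  0.36] turn 0.05 q6 2.63 F [0.5 0.1 1.3] t 17.05 open 58.5
```

```bash
python3 -m jog '[[-0.05,0.05,0.25,0.05],[-0.03,0,0.2,0],[0,0,0.15,0]]'
python3 - <<'E'
from h import *
need((472,-312,110),-96.3)
import pickle
c=camera_params('wrist');pickle.dump(c,open('w5.pkl','wb'))
a=grab_frame('wrist')[:,:,::-1];b=grab_frame('scene')[:,:,::-1]
cv2.imwrite('pics/m2.png',np.hstack([a[:,80:430],cv2.resize(b[150:310,80:220],(378,432),interpolation=cv2.INTER_CUBIC)[24:408]]))
E
```

```text
time_s: 17.3
tool_pos: [473.4, -312.7, 118.6]
orientation: [0.998, -0.054, 0.01, -0.036]
force: [-7.0, 1.5, 15.5]
opening: 58.8
pos [ 473.4 -312.7  118.6] tooly ang -96.2 tilt z [ 0.023  0.071 -0.997] units [-0.04  0.    0.21] turn 0.02 q6 2.63 F [-7.   1.5 15.5] t 17.3 open 58.8
```

View pics/m2.png

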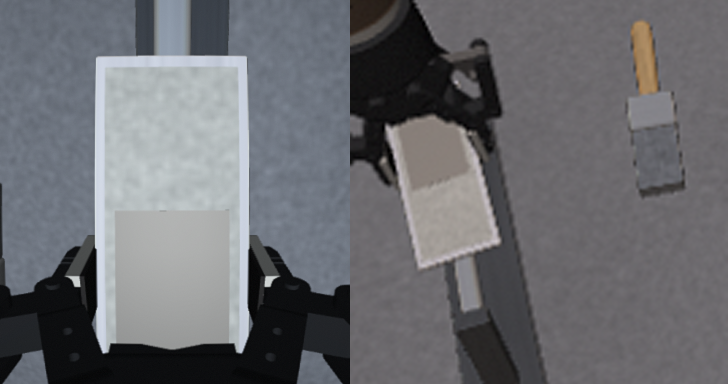

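```bash
python3 -m jog '[[0,0,0.3,0],[0,0,0.3,0]]'
python3 -m jog '[[0,0,0.3,0]]'
python3 - <<'E'
from h import *
need((472,-312,103),-96.3)
E
```

```text
time_s: 17.57
tool_pos: [476.6, -312.1, 101.0]
orientation: [0.998, -0.054, 0.014, -0.035]
force: [-6.1, 3.1, 12.2]
opening: 58.5
time_s: 17.65
tool_pos: [476.9, -311.8, 95.8]
orientation: [0.998, -0.054, 0.016, -0.033]
force: [-28.8, 10.8, 68.1]
opening: 58.6
pos [ 476.9 -311.8   95.8] tooly ang -96.1 tilt z [ 0.035  0.065 -0.997] units [-0.12  0.01 -0.18] turn 0.04 q6 2.63 F [-28.8  10.8  68.1] t 17.65 open 58.6
```

```bash
python3 -m jog '[[0,0,-0.1,0],[0,0,0,0]]'
python3 -m jog '[[0,0,0,0],[0,0,0,0],[0,0,0,0],[0,0,0,0],[0,0,0,0],[0,0,0,0],[0,0,0,0],[0,0,0,0]]' 0
python3 -m jog '[[0,0,-0.3,0],[0,0,-0.5,0],[0,0,-0.5,0],[0,0,-0.5,0],[0,0,0,0]]'
python3 - <<'E'
from h import *
need((487,-313,170),-96.3)
import pickle
c=camera_params('wrist');pickle.dump(c,open('w6.pkl','wb'))
a=grab_frame('wrist')[:,:,::-1];cv2.imwrite('pics/w6.png',a)
b=grab_frame('scene')[:,:,::-1];cv2.imwrite('pics/s6.png',b)
g=a.mean(2)
for r in (40,60,80,100,200): print(r,g[r,150:360:6].astype(int).tolist())
print(g[0:130:4,256].astype(int).tolist())
E
```

```text
time_s: 17.82
tool_pos: [476.4, -311.8, 102.7]
orientation: [0.998, -0.054, 0.017, -0.033]
force: [-1.4, -0.5, 0.7]
opening: 58.4
time_s: 18.48
tool_pos: [478.1, -312.1, 100.6]
orientation: [0.998, -0.053, 0.017, -0.033]
force: [-0.8, 0.1, -0.0]
opening: 85.6
time_s: 18.9
tool_pos: [473.8, -315.5, 171.9]
orientation: [0.998, -0.053, 0.014, -0.035]
force: [0.3, -0.1, -0.5]
opening: 85.2
pos [ 473.8 -315.5  171.9] tooly ang -96.0 tilt z [ 0.032  0.068 -0.997] units [ 0.32 -0.09  0.06] turn 0.06 q6 2.62 F [ 0.3 -0.1 -0.5] t 18.9 open 85.2
40 [124, 114, 121, 123, 124, 124, 124, 121, 124, 130, 126, 126, 122, 71, 68, 84, 168, 168, 163, 154, 73, 72, 72, 73, 75, 126, 137, 134, 125, 126, 124, 127, 126, 128, 133]
60 [126, 126, 123, 126, 123, 124, 125, 128, 223, 225, 222, 222, 221, 224, 220, 224, 221, 224, 222, 219, 220, 223, 218, 215, 220, 222, 222, 157, 130, 131, 131, 127, 130, 124, 127]
80 [124, 125, 126, 122, 126, 125, 125, 125, 226, 214, 188, 195, 196, 195, 197, 195, 195, 198, 198, 197, 201, 201, 199, 190, 193, 192, 222, 145, 133, 122, 126, 127, 130, 129, 130]
100 [120, 124, 129, 129, 129, 123, 126, 125, 224, 224, 198, 200, 200, 198, 195, 198, 195, 195, 197, 191, 193, 197, 196, 195, 195, 198, 222, 126, 130, 130, 123, 133, 135, 129, 128]
200 [130, 125, 125, 131, 126, 133, 126, 129, 129, 230, 210, 160, 161, 161, 161, 161, 161, 161, 161, 161, 162, 161, 162, 161, 201, 212, 226, 133, 132, 136, 133, 137, 134, 138, 133]
[159, 160, 160, 162, 162, 162, 163, 164, 164, 164, 166, 166, 167, 165, 164, 222, 221, 202, 187, 191, 202, 192, 189, 193, 197, 197, 195, 194, 197, 198, 198, 197, 192]
```

```bash
python3 -m jog '[[0.16,-0.05,0,0],[0.16,-0.04,0,0],[0,0,0,0],[0,0,0,0],[0,0,0,0],[0,0,0,0],[0,0,0,0],[0,0,0,0],[0,0,0,0],[0,0,0,0]]' 1
python3 - <<'E'
from h import *
need((486.5,-314.2,130),-96.3)
E
```

```text
time_s: 19.83
tool_pos: [484.3, -309.3, 161.9]
orientation: [0.998, -0.052, 0.007, -0.039]
force: [0.3, 0.7, -0.4]
opening: -0.3
pos [ 484.3 -309.3  161.9] tooly ang -96.0 tilt z [ 0.018  0.078 -0.997] units [0.06 0.18 0.79] turn 0.06 q6 2.64 F [ 0.3  0.7 -0.4] t 19.8333 open -0.3
```

```bash
python3 -m jog '[[0.03,0.09,0.25,0],[0.03,0.09,0.25,0],[0,0,0.2,0]]'
python3 -m jog '[[0,0,0.1,0]]'
python3 -m jog '[[0,0,0.1,0]]'
python3 - <<'E'
from h import *
need((486.5,-314.2,122),-96.3)
E
```

```text
time_s: 20.08
tool_pos: [487.9, -316.2, 133.9]
orientation: [0.998, -0.052, 0.009, -0.038]
force: [0.0, -0.1, -0.4]
opening: 0.2
time_s: 20.17
tool_pos: [487.4, -315.7, 128.3]
orientation: [0.998, -0.053, 0.008, -0.038]
force: [0.0, 0.7, 1.4]
opening: -0.0
time_s: 20.25
tool_pos: [487.5, -315.4, 124.4]
orientation: [0.998, -0.053, 0.009, -0.038]
force: [-11.7, 3.5, 42.6]
opening: 0.1
pos [ 487.5 -315.4  124.4] tooly ang -96.0 tilt z [ 0.021  0.076 -0.997] units [-0.03 -0.02  0.06] turn 0.05 q6 2.64 F [-11.7   3.5  42.6] t 20.25 open 0.1
```

```bash
python3 -m jog '[[0,0,-0.2,0],[0,-0.3,-0.1,0],[0,-0.3,0,0],[0,0,0,0]]'
python3 - <<'E'
from h import *
need((489,-292.5,127),-96.3)
E
```

```text
time_s: 20.58
tool_pos: [489.4, -290.5, 137.5]
orientation: [0.998, -0.054, 0.008, -0.039]
force: [-0.0, 0.5, -0.1]
opening: 0.0
pos [ 489.4 -290.5  137.5] tooly ang -96.1 tilt z [ 0.02   0.077 -0.997] units [-0.01  0.07  0.26] turn 0.03 q6 2.67 F [-0.   0.5 -0.1] t 20.5833 open 0.0
```

```bash
python3 -m jog '[[0,0.07,0.18,0]]'
for i in 1 2 3 4; do echo; done; python3 -m jog '[[0,0,0.05,0]]' | sed -n 2,4p
python3 -m jog '[[0,0,0.05,0]]'| sed -n 2,4p
python3 -m jog '[[0,0,0.05,0]]'| sed -n 2,4p
```

```text
time_s: 20.67
tool_pos: [490.2, -292.0, 131.3]
orientation: [0.998, -0.053, 0.009, -0.039]
force: [0.7, -1.1, 0.6]
opening: -0.3




tool_pos: [489.8, -291.0, 127.8]
orientation: [0.998, -0.052, 0.008, -0.039]
force: [-0.2, -0.0, -0.6]
tool_pos: [490.0, -290.1, 125.5]
orientation: [0.998, -0.052, 0.008, -0.04]
force: [1.2, 3.4, 6.2]
tool_pos: [490.2, -289.1, 123.4]
orientation: [0.998, -0.052, 0.009, -0.04]
force: [-0.9, 3.7, 7.3]
```

```bash
python3 -m jog '[[0,0,-0.3,0],[0,0.4,-0.1,0],[0,0.4,0,0],[0,0.25,0,0],[0,0,0,0]]'
python3 - <<'E'
from h import *
need((485,-336.5,128),-96.3)
E
```

```text
time_s: 21.33
tool_pos: [484.1, -335.3, 132.9]
orientation: [0.998, -0.051, 0.007, -0.041]
force: [0.0, 0.1, -0.8]
opening: 0.1
pos [ 484.1 -335.3  132.9] tooly ang -95.9 tilt z [ 0.018  0.081 -0.997] units [0.03 0.04 0.12] turn 0.08 q6 2.6 F [ 0.   0.1 -0.8] t 21.3333 open 0.1
```

```bash
python3 -m jog '[[0,0.03,0.05,0]]'| sed -n 1,4p
python3 -m jog '[[0,0,0.05,0]]' | sed -n 2,4p
python3 -m jog '[[0,0,0.04,0]]'| sed -n 2,4p
python3 -m jog '[[0,0,0.04,0]]'| sed -n 2,4p
```

```text
time_s: 21.42
tool_pos: [483.7, -337.6, 130.3]
orientation: [0.998, -0.052, 0.007, -0.041]
force: [0.3, -0.3, 0.6]
tool_pos: [483.2, -338.2, 127.4]
orientation: [0.998, -0.053, 0.006, -0.041]
force: [0.3, 1.2, 0.4]
tool_pos: [482.8, -338.0, 125.0]
orientation: [0.998, -0.053, 0.006, -0.042]
force: [0.3, 0.5, 0.9]
tool_pos: [482.5, -337.7, 122.8]
orientation: [0.998, -0.054, 0.005, -0.042]
force: [-0.0, -2.1, 2.9]
```

```bash
python3 -m jog '[[0,0,-0.5,0],[0,0,-0.8,0],[-0.4,0,-0.8,0],[-0.8,0,-0.8,0],[-0.8,0,-0.5,0],[-0.8,0,0,0],[-0.8,0,0,0],[-0.5,0,0,0],[0,0,0,0]]' 0
python3 - <<'E'
from h import *
need((480,-313,200),-96.3)
import pickle
w=camera_params('wrist');pickle.dump(w,open('w7.pkl','wb'))
a=grab_frame('wrist')[:,:,::-1];b=grab_frame('scene')[:,:,::-1]
cv2.imwrite('pics/w7.png',a);cv2.imwrite('pics/s7.png',b)
s=camera_params('scene')
from itertools import product
L=np.radians(-6.3);u=np.array([np.cos(L),np.sin(L),0]);v=np.array([-u[1],u[0],0])
P=[np.array([487,-313,108])+i*70*u+j*30*v for i,j in((1,1),(1,-1),(-1,-1),(-1,1))]
print(proj(s,P).round(1).tolist());print(proj(w,P).round(1).tolist())
B=cv2.resize(b[160:310,90:190],(400,600),interpolation=cv2.INTER_CUBIC)
A=cv2.resize(a,(400,300))
cv2.imwrite('pics/m3.png',np.hstack([np.vstack([A,np.zeros((300,400,3),np.uint8)]),B]))
E
```

```text
time_s: 22.42
tool_pos: [314.2, -326.5, 258.2]
orientation: [0.998, -0.048, 0.002, -0.043]
force: [0.1, 0.1, -0.4]
opening: 85.4
pos [ 314.2 -326.5  258.2] tooly ang -95.5 tilt z [ 0.008  0.086 -0.996] units [ 4.09 -0.61  1.51] turn 0.15 q6 2.39 F [ 0.1  0.1 -0.4] t 22.4167 open 85.4
[[134.3, 247.5], [103.4, 256.4], [96.3, 204.1], [124.4, 196.6]]
[[188.6, -141.1], [269.9, -145.7], [266.7, 46.4], [188.9, 46.6]]
```

View pics/m3.png

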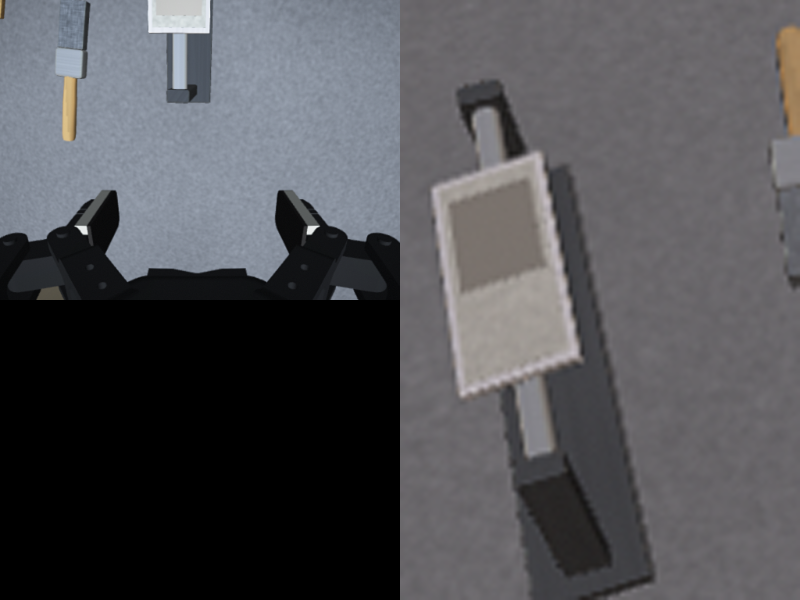

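```bash
python3 -c "
from station import *
print(read_state()['force'].round(1));print(finish_job())"
```

```text
[ 0.6 -0.4 -0.1]
the job is handed in; nothing more can be done
None
```

The tall plate is clipped onto the reading rail, and I handed the job in at about 22.5 s of robot time. I lifted it out of its slot and leaned it on the rest with its lower edge on the ledge. I let go for about 1.5 s, then took it again by its long sides. I tipped it level on the tube, snapped the clip on, and pressed on the face with the closed fingertips.

**Clip and level lengthwise:** Pressing the middle of the face with about 42 N moved it no further. The fingertip height put the face at 107.5 mm, against 108 mm expected when fully home. The last scene picture shows the plate face up along the tube, level lengthwise and clear of the end posts. Its corners came out about 2 pixels from where I predicted, which is about the calibration error.

**Level across the tube:** This is the least certain check. My tool had drifted about 4° off vertical, so the plate first sat tilted about 4° across the tube. I pushed the high side down. Touching both sides afterwards suggested about 1° was left, while the picture suggested about 2°, give or take 2°. I did not push it again.

**Forces and bystanders:** The highest wrist force I saw was about 74 N, while pressing the clip home. I did not touch the two shorter plates. Both stood in the rack in the picture after the lift, but the later pictures did not show both of them again. The arm was clear of everything at the end.

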